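# Load the grinding balls into the mill carrier

### The arm

A 7-joint arm with a two-finger parallel gripper is mounted at the origin on the work surface. World frame = base frame: x ahead of the robot, y to its left, z up, the work surface at z = 0. Lengths are in m, angles in degrees, forces in N, time in s.
With the tool pointing down it reaches from about 0.4 to 0.9 m from the base axis. Payload 5.5 kg.
Tool frame: the origin (TCP) lies midway between the tips of the shut fingers; the grasp point (between the pads) lies 19 mm behind it; z points along the fingers, y is the direction in which the jaws open and shut (so a half turn about z gives the same grasp; the last joint's range is limited). The gripper opens to 85 mm and grips with 20 to 120 N. Pads are 22 mm wide; open, the fingers measure 114 mm over their backs; the gripper's body (76 mm by 85 mm) begins 54 mm behind the grasp point. The pads swing forward as they close: fully open they stand 13 mm farther back than shut.
Start: joints at [-61.123, 28.699, -24.465, 88.831, 12.651, 65.22, -12.049], TCP at [0.155, 0.631, 0.207] pointing down, gripper open.
Joint ranges: [-164.97, 164.97], [-17.58, 116.51], [-87.97, 89.64], [11.32, 138.91], [-80.73, 260.73], [10.89, 115.49], [-147.41, 147.41]. Speed limits (degrees/s): [147.25, 147.25, 180, 180, 180, 180, 180].

### API

Orientations are given as a 3x3 rotation matrix whose columns are the frame's x, y, z axes.
In Python, from cell import read_state, capture, camera_model, hand_in gives the robot as it stands.
- The arm moves only by the tool carry_out, never from a script. Its argument "series" is a list of rows, each a list of 7 numbers: the shift along the tool's x, y, z in mm, then the turn, a rotation vector about the tool's x, y, z in rad, then the finger opening in mm, from 0 to 85.4. In form: [[tx, ty, tz, ax, ay, az, claw], ...]. A call has 1 to 5 rows; each row is the pose to reach, as a shift and turn from the pose commanded when the call began, along the tool's axes at that moment; what a row does not reach only later rows make up. A row lasts 1/10 s, in which the tool goes at most 50 mm and 8.59 degrees, less where a joint would pass 70% of its speed; a pose out of reach is approached as far as the arm can. A call with a gripper value outside its range is refused whole. The fingers move at their own pace and stop on an object; "grip_force" is the grip in N (left out, the last holds). Time passes only in rows, so rows that repeat a pose let the fingers close. It gives the time, the measured TCP pose, the force and the opening at its end, in the units of the state.
- read_state(): the state, without advancing time (a new reading comes with each control period).
- capture(name): name is "scene" or "top" or "wrist"; returns the picture (400x640x3 uint8, blue, green, red); there is no depth.
- camera_model(name): a dict with "intrinsics" (3x3 intrinsics, pixels), "dist" ([k1, k2, p1, p2, k3] as OpenCV has them; the pictures are not rectified), "R" (3x3) and "t" (3): a world point X has camera coordinates R X + t. Camera axes: x right, y down, z forward; pixel columns grow to the right and rows downward; lengths in m; the calibration is good to about 2 mm. A picture is of the moment at which its call begins: read the wrist's pose just before it. camera_model takes no time and is no camera call; for the wrist camera it gives the pose at the moment of the call.
- hand_in(): hands the job in, once; it reports no verdict.
The state is a dict: "time_s": time; "joints": joint angles; "qvel": joint speeds; "joint_torque": joint torques, N m; "position": TCP position; "orientation": TCP orientation; "wrist_force": force on the tool from outside, world axes, zero at the start; "torque": the same for the moment, N m; "opening": finger opening in m.
Only numpy, scipy, OpenCV 4.12 (cv2) and the standard library are available. Lean on these libraries where they do the work, as an engineer would, in place of code of your own. Each camera call takes 0.05 s, during which the arm holds its last target.

### The job

The sample mill's three-well carrier already has a grinding ball in one end well. Put one of the two large steel balls that wait on the cork rings into each of its two empty wells, lowering them in gently rather than dropping them from a height. The small ball is the wrong size and is not needed; the ball already in the carrier stays in its well.

Things in the scene. Friction and masses are not known exactly. Their poses are not given: they have to be found in the camera images.
- carrier: Fixed aluminium block 74 x 222 x 18 mm, any yaw. Origin: centre of underside, on the bench; y along its length, z up. Three round wells, 54 mm wide, 10 mm deep (floor 8, rim 18 mm above bench), at y = +76 mm (loaded with ball_c), y = 0 and y = -76 mm (both empty), x = 0. A 16 mm hole in each floor centres the ball: a seated 40 mm ball has its centre 26 mm above the bench (28 off the hole).
- ball_a_center (a point): Centre of a large loose steel ball (ball_a), 40 mm diameter, 0.26 kg; axes mean nothing. It starts on a fixed cork ring (54 mm outside, 20 mm hole, 10 mm high), its centre 27 mm above the bench. Ring centres are at least 80 mm apart. A third such ring carries a 24 mm steel ball, not wanted.
- ball_b_center (a point): Centre of the second large plain steel ball (body ball_b), the same as ball_a in all respects, on another such cork ring.
- ball_c_center (a point): Centre of the large steel ball (body ball_c), 40 mm diameter, that already sits in the carrier's end well at y = +76 mm and is to stay there.
Things that resemble listed ones, but are neither listed nor needed, are in the scene too. Leave any pink look-alike of the part that bears ball_a_center alone. Leave any red look-alike of the part that bears ball_b_center alone.

How it is judged:
By the outcome, as a careful person would: the job done as asked, in the order asked, and still so for the second after the job is handed in, with the robot touching nothing.
It also fails if it takes over 48 s, if anything falls off the work surface, if the arm or the gripper's body presses on something with over 40 N, if the wrist force passes 120 N, or if a joint passes its speed limit or range.

## Working session

There is one attempt and no reset: what is moved stays moved. The work goes in short steps, Python scripts to look and compute and a tool call to move; the robot and the scene stay as the last step left them, time stands still between calls to the robot, and variables do not carry over. Pictures are saved under pics/ and viewed, and the job is handed in when it is done.

Besides the shell and the picture viewer there is one more tool, called after "Call:" as a command line: name --pt "numbers of a row" for each row, then --argument value for the rest. carry_out: Moves the arm, as the interface text tells. Its arguments: {"type":"object","properties":{"series":{"type":"array"},"grip_force":{"type":"number"}},"required":["series"]}

```bash
mkdir -p pics; ls
python3 - <<'E'
from cell import *
import cv2
s=read_state();print(s)
for n in("scene","top"):
    cv2.imwrite(f"pics/{n}0.png",capture(n)); m=camera_model(n);print(n,m)
E
```

```text
pics
{'time_s': 0.0, 'joints': array([-61.12123126,  28.75344394, -24.45228271,  88.89249343,
        12.65044218,  65.21731614, -12.04981098]), 'qvel': array([ 0.06382463,  0.06816001,  0.02919957, -0.05894788,  0.00969711,
        0.06870224,  0.03577301]), 'joint_torque': array([-7.96151580e-04, -5.69509649e+01, -5.81649989e+00, -2.80947125e+01,
        1.05542960e-02,  1.18271500e-02,  7.67641524e-06]), 'position': array([0.15490174, 0.63051558, 0.2056543 ]), 'orientation': array([[-9.71147525e-01,  2.38478948e-01, -5.26216544e-04],
       [ 2.38479518e-01,  9.71145770e-01, -1.84751390e-03],
       [ 7.04397994e-05, -1.91970042e-03, -9.99998155e-01]]), 'wrist_force': array([ 0.16198152, -0.11811322, -0.19873449]), 'torque': array([ 0.03944261,  0.02043491, -0.00311928]), 'opening': 0.08540057019788613}
scene {'intrinsics': array([[519.71264511,   0.        , 321.95062912],
       [  0.        , 519.71264511, 200.13910094],
       [  0.        ,   0.        ,   1.        ]]), 'dist': array([-0.05122936,  0.        ,  0.        ,  0.        ,  0.        ]), 'R': array([[-0.5483907 ,  0.83616051,  0.01016088],
       [ 0.43778796,  0.29743082, -0.84845543],
       [-0.71246708, -0.46083675, -0.5291693 ]]), 't': array([ 0.27769248, -0.17394754,  1.54379738])}
top {'intrinsics': array([[488.84774755,   0.        , 313.02505382],
       [  0.        , 488.84774755, 199.84608256],
       [  0.        ,   0.        ,   1.        ]]), 'dist': array([-0.00199053,  0.        ,  0.        ,  0.        ,  0.        ]), 'R': array([[-0.02348608, -0.99970736, -0.00579578],
       [-0.99716545,  0.02384009, -0.07136326],
       [ 0.07148055,  0.00410331, -0.99743355]]), 't': array([0.02390496, 0.52976783, 0.86320444])}
```

View pics/top0.png

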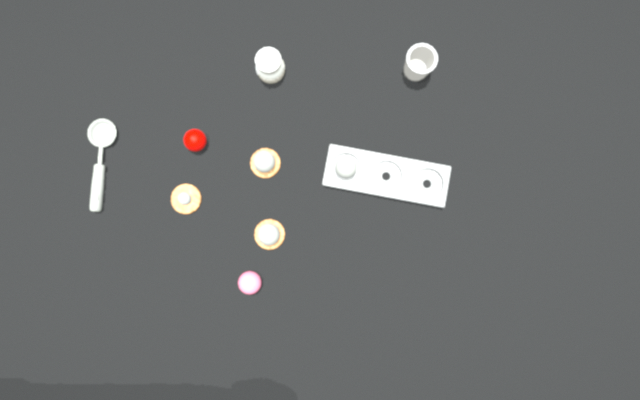

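View pics/scene0.png

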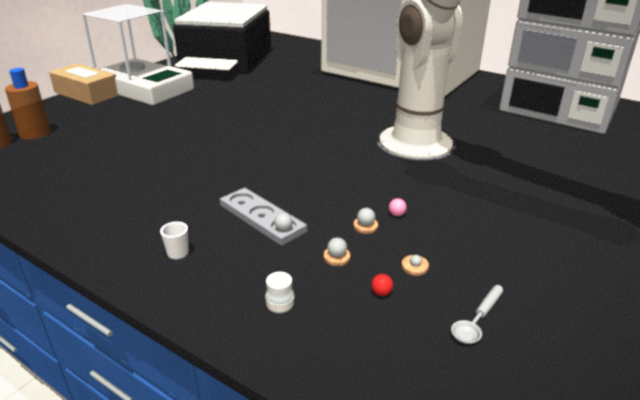

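Top view: large grey balls on rings are at (263,162) and (268,235). The look-alikes are the small ball (185,199), carrier ball (346,166), red ball (195,140) and pink ball (249,283). The empty wells are at about (386,176) and (427,184). Next is a close crop and measurements.

```bash
cat > h.py <<'E'
import numpy as np, cv2
from cell import *
def ray(m,uv):
    n=cv2.undistortPoints(np.array([[uv]],float),m["intrinsics"],m["dist"])[0,0]
    R=np.array(m["R"]);return -R.T@m["t"], R.T@np.array([n[0],n[1],1])
def onz(m,uv,z):
    o,d=ray(m,uv);return o+d*(z-o[2])/d[2]
def tri(ma,ua,mb,ub):
    o1,d1=ray(ma,ua);o2,d2=ray(mb,ub)
    k=np.linalg.lstsq(np.c_[d1,-d2],o2-o1,rcond=None)[0]
    p,q=o1+k[0]*d1,o2+k[1]*d2
    return (p+q)/2,np.linalg.norm(p-q)
def proj(m,X):
    return cv2.projectPoints(np.array([X],float),cv2.Rodrigues(np.array(m["R"]))[0],np.array(m["t"]),m["intrinsics"],m["dist"])[0][0,0]
E
python3 - <<'E'
from h import *
t=cv2.imread("pics/top0.png");s=cv2.imread("pics/scene0.png")
c=cv2.resize(t[110:310,170:470],None,fx=2.6,fy=2.6,interpolation=cv2.INTER_CUBIC);cv2.imwrite("pics/tc.png",c)
c=cv2.resize(s[180:290,210:440],None,fx=3.4,fy=3.4,interpolation=cv2.INTER_CUBIC);cv2.imwrite("pics/sc.png",c)
mt=camera_model("top");ms=camera_model("scene")
hsv=cv2.cvtColor(t,cv2.COLOR_BGR2HSV)
m=((hsv[...,0]>8)&(hsv[...,0]<25)&(hsv[...,1]>70)&(hsv[...,2]>100)).astype(np.uint8)
for c in cv2.findContours(m,cv2.RETR_EXTERNAL,cv2.CHAIN_APPROX_NONE)[0]:
    if len(c)>30:
        e=cv2.fitEllipse(cv2.convexHull(c));print("ring",e[0],e[1],onz(mt,e[0],.009)*1000)
g=((hsv[...,1]<40)&(hsv[...,2]>75)).astype(np.uint8)
for c in cv2.findContours(g,cv2.RETR_EXTERNAL,cv2.CHAIN_APPROX_NONE)[0]:
    if cv2.contourArea(c)>60:
        r=cv2.minAreaRect(c);cc,rad=cv2.minEnclosingCircle(c);print("grey",r,cc,rad,onz(mt,r[0],.027)*1000)
        if max(r[1])>100:
            P=[onz(mt,p,.018) for p in cv2.boxPoints(r)];print(np.round(np.array(P)*1000,1),np.linalg.norm(P[0]-P[1]),np.linalg.norm(P[1]-P[2]))
hs=cv2.cvtColor(s,cv2.COLOR_BGR2HSV)
g=((hs[...,1]<40)&(hs[...,2]>75)).astype(np.uint8);g[:180]=0;g[300:]=0
for c in cv2.findContours(g,cv2.RETR_EXTERNAL,cv2.CHAIN_APPROX_NONE)[0]:
    if cv2.contourArea(c)>60:
        cc,rad=cv2.minEnclosingCircle(c);print("sgrey",cc,rad)
E
```

```text
ring (269.1375427246094, 233.90867614746094) (31.471017837524414, 31.745248794555664) [470.77202732  92.57093314   9.        ]
ring (185.45608520507812, 198.52438354492188) (31.246971130371094, 31.63298797607422) [538.89951986 244.53145373   9.        ]
ring (264.8326110839844, 162.64166259765625) (31.05797004699707, 31.478971481323242) [601.4898939   98.24892331   9.        ]
grey ((319.5, 199.5), (399.0, 639.0), 90.0) (319.5, 199.5) 376.6703796386719 [ 5.29955476e+02 -2.76645722e-01  2.70000000e+01]
[[ 918.9  587.9   18. ]
 [ 887.6 -602.3   18. ]
 [ 167.1 -551.1   18. ]
 [ 191.4  571.6   18. ]] 1.1905744830715717 0.7222842555219844
sgrey (492.5, 292.5) 11.510964393615723
sgrey (279.5, 287.9230651855469) 18.24697494506836
sgrey (415.5, 259.29998779296875) 5.860144138336182
sgrey (336.8999938964844, 245.89999389648438) 10.31611442565918
sgrey (175.5548553466797, 239.54364013671875) 19.98250961303711
sgrey (365.6052551269531, 215.5) 9.72178840637207
sgrey (262.5, 214.5) 46.524288177490234
```

View pics/tc.png

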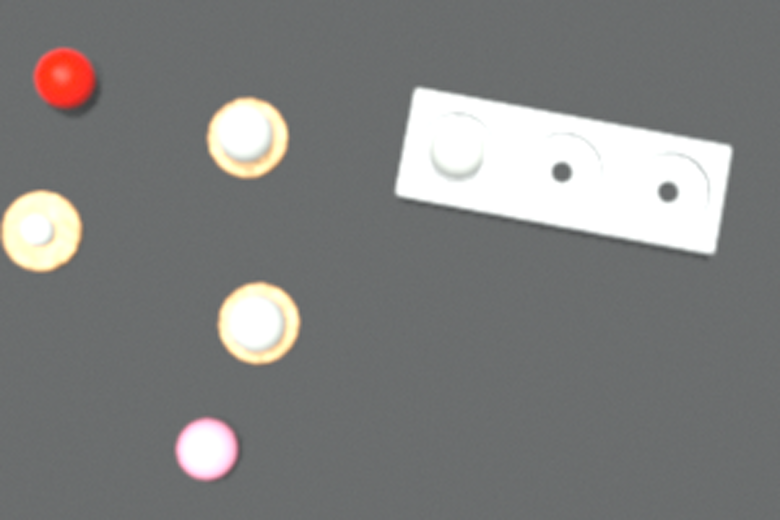

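View pics/sc.png

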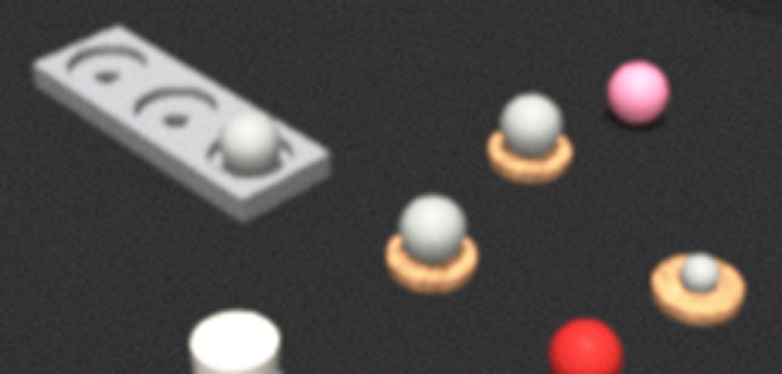

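The crop confirms it: two large grey balls sit on rings, and the small ball, pink ball and red ball are distinct from them. Next I measure the carrier and the balls.

Run:
```python
from h import *
t=cv2.imread("pics/top0.png")
mt=camera_model("top");ms=camera_model("scene")
hsv=cv2.cvtColor(t,cv2.COLOR_BGR2HSV)
print(np.median(hsv[...,2]))
g=((hsv[...,1]<45)&(hsv[...,2]>150)).astype(np.uint8)
for c in cv2.findContours(g,cv2.RETR_EXTERNAL,cv2.CHAIN_APPROX_NONE)[0]:
    if cv2.contourArea(c)>60:
        r=cv2.minAreaRect(c);cc,rad=cv2.minEnclosingCircle(c);print("grey",np.round(cc,1),round(rad,1),np.round(onz(mt,cc,.027)*1000,1))
        if max(r[1])>100:
            P=np.array([onz(mt,p,.018) for p in cv2.boxPoints(r)]);print(np.round(P*1000,1),np.linalg.norm(P[0]-P[1]),np.linalg.norm(P[1]-P[2]),P.mean(0))
d=(hsv[...,2]<130).astype(np.uint8)
for x,y in((386,176),(427,184)):
    w=np.clip(170-hsv[y-6:y+7,x-6:x+7,2].astype(float),0,None);yy,xx=np.mgrid[y-6:y+7,x-6:x+7]
    u=((w*xx).sum()/w.sum(),(w*yy).sum()/w.sum());print("hole",u,onz(mt,u,.008)*1000)
for ub,us in(((263.3,161.8),(366.3,216.5)),((268.8,234.2),(337.3,247.4))):
    print(tri(mt,ub,ms,us))
for X in((.6015,.098,.027),(.471,.0925,.027)):print(proj(mt,X),proj(ms,X))
```

```text
109.0
grey [248.8 282.5] 10.0 [385.9 128.2  27. ]
grey [268.5 233.5] 13.7 [471.5  92.   27. ]
grey [184.9 198.1] 14.1 [538.2 240.8  27. ]
grey [263.7 161.3] 13.5 [601.2  98.4  27. ]
grey [387. 175.] 65.8 [ 571.1 -122.4   27. ]
[[ 556.8   -3.2   18. ]
 [ 634.7  -19.6   18. ]
 [ 586.8 -243.1   18. ]
 [ 509.6 -225.3   18. ]] 0.07954913804374897 0.22854547854348614 [ 0.57198025 -0.12279244  0.018     ]
grey [ 98.  164.5] 47.0 [602.7 397.4  27. ]
grey [269.  64.] 18.7 [780.1  85.8  27. ]
grey [419.2  61.1] 20.1 [ 778.5 -188.2   27. ]
hole (np.float64(385.5940482874789), np.float64(175.7091521617069)) [ 572.11984738 -122.57419098    8.        ]
hole (np.float64(426.47533632286996), np.float64(183.35930493273543)) [ 556.24196239 -196.80373067    8.        ]
(array([0.57679797, 0.11654231, 0.09671797]), np.float64(0.05573320831985993))
(array([ 0.48912811,  0.07128914, -0.05283683]), np.float64(0.06682477543036651))
[263.92926603 161.15966975] [336.73753283 247.18682775]
[268.21124951 233.76058212] [365.72800486 216.7687189 ]
```

```bash
cat >> h.py <<'E'
from scipy.spatial.transform import Rotation as Ro
a=np.deg2rad(-12.1)
Y=np.array([np.cos(a),np.sin(a),0]);Z=np.array([0,0,-1.]);T=np.c_[np.cross(Y,Z),Y,Z]
def go(x,y,z):
    s=read_state();R=np.array(s["orientation"])
    print("shift",np.round(R.T@(np.array([x,y,z])-np.array(s["position"])*1000),1),"rot",np.round(Ro.from_matrix(R.T@T).as_rotvec(),4),"t",s["time_s"])
E
python3 -c "
from h import *
go(601.3,98.3,120)"
```

```text
shift [-560.5 -410.4   86.4] rot [-1.5000e-03  1.3000e-03  1.5412e+00] t 0.1
```

Call:
carry_out --pt "-560 -410 60 0 0 1.541 85" --pt "-560 -410 60 0 0 1.541 85" --pt "-560 -410 60 0 0 1.541 85" --pt "-560 -410 60 0 0 1.541 85" --pt "-560 -410 60 0 0 1.541 85" --grip_force 40

```text
time_s: 0.6
position: [0.3159, 0.4385, 0.1848]
orientation: [[-0.543, 0.84, -0.0], [0.84, 0.543, -0.0], [-0.0, -0.0, -1.0]]
wrist_force: [-0.5, 1.1, -0.9]
opening: 0.085
```

```bash
python3 -c "
from h import *
go(601.3,98.3,120);print(read_state())"
```

```text
shift [-440.6   55.    64.8] rot [-3.000e-04  3.000e-04  7.851e-01] t 0.6
{'time_s': 0.6, 'joints': array([-46.07594022,  17.6430452 , -13.19472224, 106.2803056 ,
         4.74776571,  56.62706139, -28.40667035]), 'qvel': array([ 29.91807421, -13.3171361 ,  26.23959103,  22.1481132 ,
       -12.35046127, -12.1981178 , -26.26897557]), 'joint_torque': array([ -3.54780301, -45.19709587,  -3.72583956, -26.2453562 ,
         0.14265995,   0.53328685,   0.57663085]), 'position': array([0.31594853, 0.43845872, 0.18477245]), 'orientation': array([[-5.42895873e-01,  8.39799981e-01, -2.51237317e-04],
       [ 8.39800011e-01,  5.42895804e-01, -2.94316236e-04],
       [-1.10771084e-04, -3.70772171e-04, -9.99999925e-01]]), 'wrist_force': array([-0.47448623,  1.05547465, -0.94165749]), 'torque': array([ 0.00651681, -0.08937789, -0.00285898]), 'opening': 0.08500062495860566}
```

Call:
carry_out --pt "-440 55 65 0 0 0.785 85" --pt "-440 55 65 0 0 0.785 85" --pt "-440 55 65 0 0 0.785 85" --pt "-440 55 65 0 0 0.785 85" --pt "-440 55 65 0 0 0.785 85"

```text
time_s: 1.1
position: [0.476, 0.2502, 0.1486]
orientation: [[0.175, 0.985, -0.0], [0.985, -0.175, 0.0], [-0.0, -0.0, -1.0]]
wrist_force: [0.9, 1.2, 0.2]
opening: 0.085
```

```bash
python3 -c "
from h import *
go(601.3,98.3,120)"
```

```text
shift [-127.6  149.9   28.5] rot [-0.0001  0.      0.0353] t 1.1
```

Call:
carry_out --pt "-128 150 29 0 0 0.035 85" --pt "-128 150 29 0 0 0.035 85" --pt "-128 150 29 0 0 0.035 85" --pt "-128 150 29 0 0 0.035 85" --pt "-128 150 29 0 0 0.035 85"

```text
time_s: 1.6
position: [0.6047, 0.0906, 0.1186]
orientation: [[0.214, 0.977, 0.001], [0.977, -0.214, -0.005], [-0.005, 0.002, -1.0]]
wrist_force: [-0.3, -0.8, 0.0]
opening: 0.0848
```

```bash
python3 -c "
from h import *
go(601.3,98.3,120)
m=camera_model('wrist');I=capture('wrist');cv2.imwrite('pics/w1.png',I)
print(m['R'],m['t'])
print(proj(m,(.6013,.0983,.027)),proj(m,(.6013,.0983,.010)))
go(601.3,98.3,17.5)"
```

```text
shift [ 6.8 -4.9 -1.5] rot [ 0.002   0.0051 -0.0048] t 1.6
[[ 0.97671671 -0.21452049  0.0023298 ]
 [-0.20575477 -0.93362093  0.29328644]
 [-0.0607408  -0.28693713 -0.95602178]] [-0.57072546  0.19651206  0.35878369]
[314.88063228 186.75012197] [315.10853155 182.48155471]
shift [  3.3  -2.  101.1] rot [-0.0004  0.0029 -0.0014] t 1.65
```

View pics/w1.png

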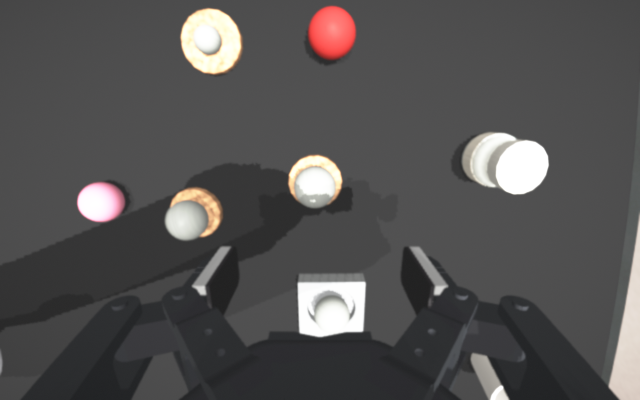

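The wrist view shows the large ball at (315,187), and I predicted (314.9,186.8), so the position holds. I descend partway, then correct.

Call:
carry_out --pt "0 0 20 0 0 0 85" --pt "0 0 40 0 0 0 85" --pt "0 0 40 0 0 0 85" --pt "0 0 40 0 0 0 85"

```text
time_s: 2.05
position: [0.6005, 0.1015, 0.0797]
orientation: [[0.202, 0.979, -0.002], [0.979, -0.202, 0.0], [-0.0, -0.002, -1.0]]
wrist_force: [-0.2, 0.0, 1.1]
opening: 0.0847
```

```bash
python3 -c "
from h import *
go(601.3,98.3,17.5)"
```

```text
shift [-3.   1.5 62.2] rot [-0.0015  0.0001  0.0077] t 2.05
```

Call:
carry_out --pt "-3 1.5 20 0 0 0.008 85" --pt "-3 1.5 40 0 0 0.008 85" --pt "-3 1.5 55 0 0 0.008 85" --pt "-3 1.5 62 0 0 0.008 85" --pt "-3 1.5 62 0 0 0.008 85"

```text
time_s: 2.55
position: [0.6017, 0.0974, 0.0174]
orientation: [[0.211, 0.977, -0.001], [0.977, -0.211, -0.0], [-0.0, -0.001, -1.0]]
wrist_force: [0.2, -0.2, -0.3]
opening: 0.0852
```

```bash
python3 -c "
from h import *
go(601.3,98.3,17.5)
I=capture('wrist');cv2.imwrite('pics/w2.png',I)
go(601.3,98.3,17.5)"
```

```text
shift [ 0.8 -0.6 -0.1] rot [-0.0013  0.0004 -0.0013] t 2.55
shift [ 0.6 -1.3  0.6] rot [-0.     -0.0001 -0.0015] t 2.6
```

View pics/w2.png

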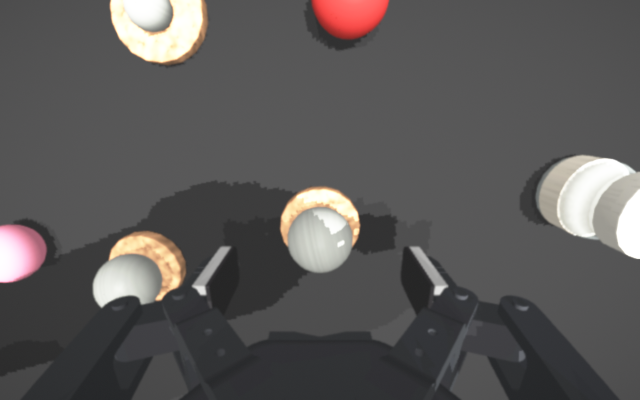

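The ball is centred at (320,240) between the pads, which span columns 235 to 405. I close the gripper.

Call:
carry_out --pt "0.5 -0.5 0 0 0 0 36" --pt "0.5 -0.5 0 0 0 0 30" --pt "0.5 -0.5 0 0 0 0 30" --pt "0.5 -0.5 0 0 0 0 30" --pt "0.5 -0.5 0 0 0 0 30" --grip_force 40

```text
time_s: 3.1
position: [0.602, 0.0978, 0.0181]
orientation: [[0.211, 0.977, 0.0], [0.977, -0.211, 0.0], [0.0, 0.0, -1.0]]
wrist_force: [-0.5, -0.8, -0.6]
opening: 0.03
```

```bash
python3 -c "
from h import *
go(601.3,98.3,17.5);print(read_state()['opening'],read_state()['wrist_force'])
I=capture('wrist');cv2.imwrite('pics/w3.png',I)"
```

```text
shift [ 0.4 -0.8  0.6] rot [ 0.0002 -0.0001 -0.0018] t 3.1
0.0300483687435079 [-0.4974155  -0.78189664 -0.6242281 ]
```

View pics/w3.png

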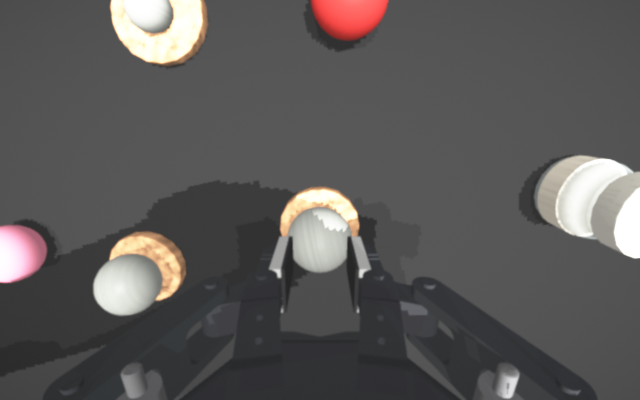

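```bash
python3 -c "
from h import *
m=camera_model('wrist');print(m)
s=read_state();p=s['position'];R=s['orientation']
print('ball',proj(m,(.6013,.0983,.027)),'tcp',proj(m,p))
for back in(0,10,19,30,40):
  for y in(-15,15):
    X=p+R@np.array([0,y,-back])/1000;print(back,y,proj(m,X),(m['R']@X+m['t'])[2])
X=np.array([.6013,.0983,.027]);print((m['R']@X+m['t'])[2])
I=cv2.imread('pics/w3.png');cv2.imwrite('pics/w3c.png',cv2.resize(I[170:400,200:440],None,fx=2.5,fy=2.5))
t=capture('top');cv2.imwrite('pics/t3.png',cv2.resize(t[100:260,200:360],None,fx=3.5,fy=3.5))
t=capture('scene');cv2.imwrite('pics/s3.png',cv2.resize(t[150:290,250:440],None,fx=4,fy=4))
"
```

```text
{'intrinsics': array([[281.50312157,   0.        , 319.55034463],
       [  0.        , 281.50312157, 198.36049109],
       [  0.        ,   0.        ,   1.        ]]), 'dist': array([-0.04915054,  0.        ,  0.        ,  0.        ,  0.        ]), 'R': array([[ 9.77364108e-01, -2.11563600e-01,  4.92633546e-04],
       [-2.02718836e-01, -9.35832454e-01,  2.88310063e-01],
       [-6.05348923e-02, -2.81883774e-01, -9.57536978e-01]]), 't': array([-0.56696678,  0.23058044,  0.26397368])}
ball [319.45153639 237.92016281] tcp [320.59814273 232.63668019]
0 -15 [297.5104713  232.63206135] 0.1827053665630784
0 15 [343.6824274  232.61857379] 0.18271577202153022
10 -15 [296.30584287 239.197965  ] 0.17313026993618336
10 15 [345.01446142 239.18277205] 0.17314067539463518
19 -15 [295.10397438 245.75362789] 0.16451268297197782
19 15 [346.34341886 245.736579  ] 0.16452308843042965
30 -15 [293.45627654 254.74895079] 0.15398007668239327
30 15 [348.16530565 254.72909108] 0.1539904821408451
40 -15 [291.75511452 264.04578042] 0.14440498005549823
40 15 [350.04625185 264.02267346] 0.14441538551395006
0.17401137530340213
```

View pics/w3c.png

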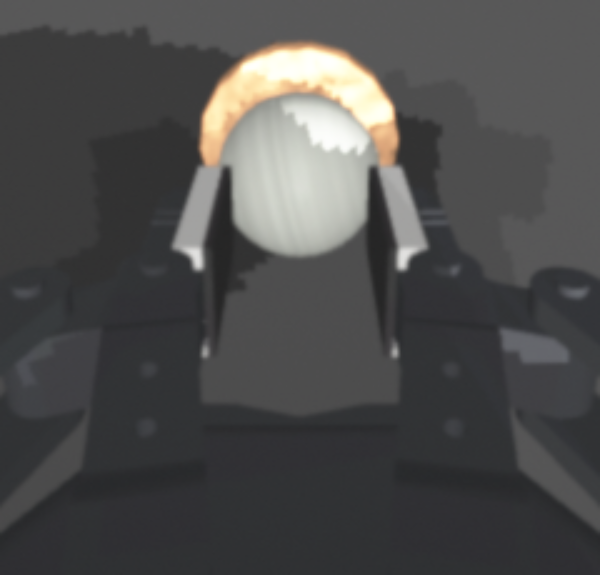

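View pics/s3.png

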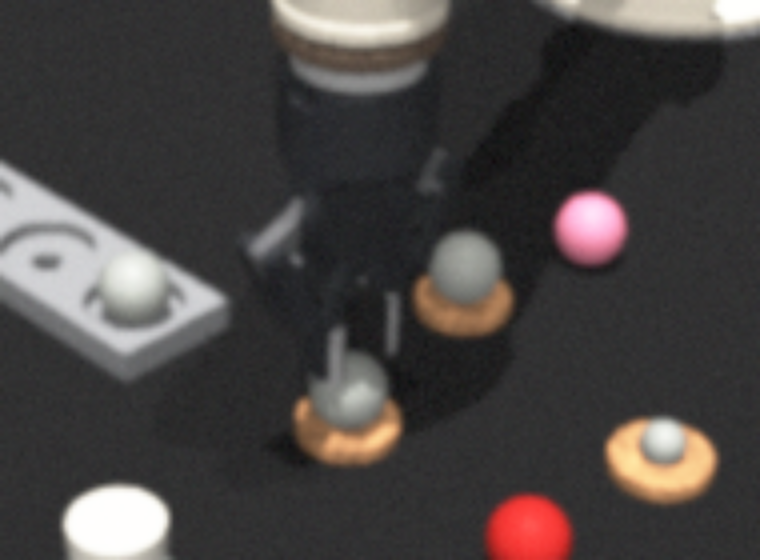

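The opening reached exactly 30 mm, less than the 40 mm ball, so the tips closed above its equator and nothing is gripped. Next I work out where the fingertips really are.

```bash
python3 -c "
from h import *
m=camera_model('scene')
s=read_state();p=s['position'];R=s['orientation'];print(p,s['time_s'],s['opening'])
for y in(-15,15):
  for back in(0,10,20,30,40,60):
    print(y,back,proj(m,p+R@np.array([0,y,-back])/1000))
t=capture('scene');cv2.imwrite('pics/s4.png',cv2.resize(t[205:275,300:380],None,fx=8,fy=8,interpolation=cv2.INTER_CUBIC))
"
```

```text
[0.60194611 0.09775752 0.01795321] 3.25 0.02972023890983665
-15 0 [341.48123497 247.71752827]
-15 10 [341.62923774 243.81483174]
-15 20 [341.77862274 239.87236853]
-15 30 [341.92940666 235.88959905]
-15 40 [342.08160639 231.8659755 ]
-15 60 [342.39032179 223.69393313]
15 0 [331.24919821 253.93611656]
15 10 [331.34738225 249.99900106]
15 20 [331.44652287 246.02096436]
15 30 [331.54663229 242.00143853]
15 40 [331.64772289 237.9398467 ]
15 60 [331.85289793 229.68811232]
```

View pics/s4.png

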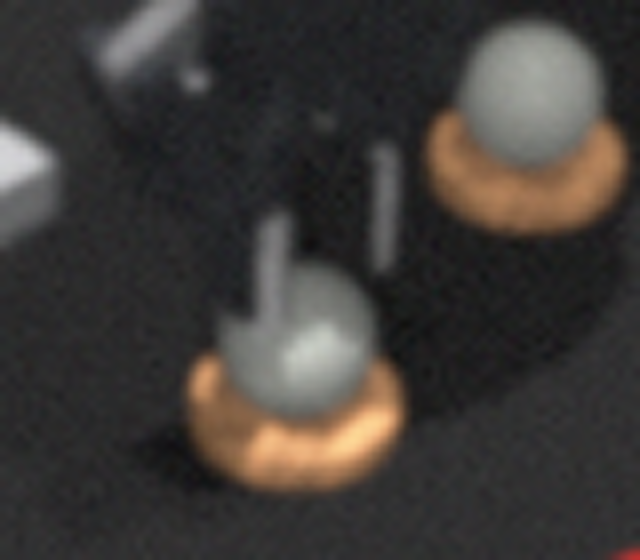

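In the scene view the fingertip bottoms are at (334,247) and (348,239). That puts the pad ends about 25 mm behind the nominal TCP, at z≈43, which agrees with closing to 30 mm above the equator. I reopen and go about 20 mm lower.

Call:
carry_out --pt "0 0 0 0 0 0 70" --pt "0 0 0 0 0 0 70" --pt "0.5 -0.5 7 0 0 0 70" --pt "0.5 -0.5 14 0 0 0 70" --pt "0.5 -0.5 20 0 0 0 70"

```text
time_s: 3.8
position: [0.601, 0.0984, -0.0031]
orientation: [[0.211, 0.977, -0.001], [0.977, -0.211, -0.0], [-0.0, -0.001, -1.0]]
wrist_force: [0.9, 0.2, -1.0]
opening: 0.0701
```

Call:
carry_out --pt "0 0 0 0 0 0 50" --pt "0 0 0 0 0 0 45" --pt "0 0 0 0 0 0 38" --pt "0 0 0 0 0 0 38" --pt "0 0 0 0 0 0 38"

```text
time_s: 4.3
position: [0.6019, 0.0982, -0.0019]
orientation: [[0.211, 0.977, 0.001], [0.977, -0.211, -0.0], [0.0, 0.001, -1.0]]
wrist_force: [0.4, 0.4, -1.1]
opening: 0.0386
```

```bash
python3 -c "
from h import *
s=read_state();p=s['position'];R=s['orientation'];print(p,s['time_s'],s['opening'],s['wrist_force'])
m=camera_model('scene')
for x,y in((11,-20),(11,20)):
  for back in(10,20,30,40):
    print(y,back,proj(m,p+R@np.array([x,y,-back])/1000))
t=capture('scene');cv2.imwrite('pics/s5.png',cv2.resize(t[205:275,300:380],None,fx=8,fy=8,interpolation=cv2.INTER_CUBIC))
"
```

```text
[ 0.60185505  0.09824872 -0.0019254 ] 4.3 0.03860084932081277 [ 0.36676485  0.3577775  -1.11848788]
-20 10 [347.09852183 252.92548144]
-20 20 [347.27655792 249.05399423]
-20 30 [347.45624778 245.14305796]
-20 40 [347.63761128 241.19213639]
20 10 [333.52723202 261.36092223]
20 20 [333.63960086 257.44490569]
20 30 [333.75306609 253.48791335]
20 40 [333.86764176 249.48937112]
```

View pics/s5.png

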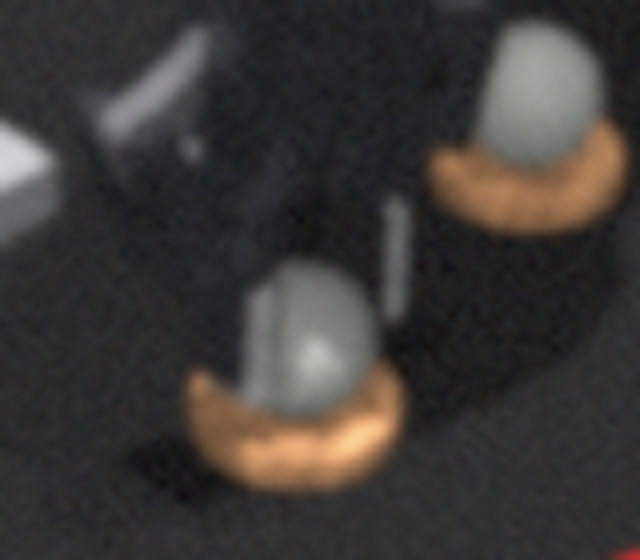

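The pads have stopped near the equator, with the tip at z≈25 and the opening at 38.6. I go 4 mm lower for a firmer hold.

Call:
carry_out --pt "0 0 0 0 0 0 52" --pt "0 0 1 0 0 0 52" --pt "0 0 4 0 0 0 50" --pt "0 0 4 0 0 0 44" --pt "0 0 4 0 0 0 34"

```text
time_s: 4.85
position: [0.602, 0.0983, -0.0059]
orientation: [[0.211, 0.977, 0.001], [0.977, -0.211, -0.0], [0.0, 0.001, -1.0]]
wrist_force: [0.0, -0.4, -0.1]
opening: 0.0378
```

Call:
carry_out --pt "0 0 0 0 0 0 34" --pt "0 0 0 0 0 0 34" --pt "0 0 0 0 0 0 34"

```text
time_s: 5.15
position: [0.602, 0.0983, -0.0059]
orientation: [[0.211, 0.977, 0.001], [0.977, -0.211, -0.0], [0.0, 0.001, -1.0]]
wrist_force: [1.0, 0.2, -0.6]
opening: 0.0373
```

```bash
python3 -c "
from h import *
s=read_state();p=s['position'];R=s['orientation'];print(p,s['time_s'],s['opening'],s['wrist_force'])
t=capture('scene');cv2.imwrite('pics/s6.png',cv2.resize(t[205:275,300:380],None,fx=8,fy=8,interpolation=cv2.INTER_CUBIC))
"
```

```text
[ 0.60196373  0.09826961 -0.00594167] 5.15 0.03730500391745397 [ 1.03456628  0.24798462 -0.63268927]
```

View pics/s6.png

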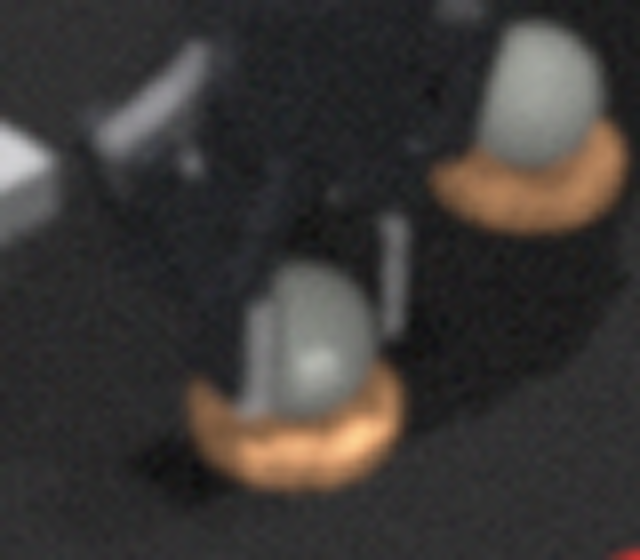

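Closing stopped at 37.3 mm with 34 commanded, so the ball is held. I do a trial lift.

Call:
carry_out --pt "0 0 -5 0 0 0 34" --pt "0 0 -15 0 0 0 34" --pt "0 0 -35 0 0 0 34" --pt "0 0 -60 0 0 0 34" --pt "0 0 -70 0 0 0 34"

```text
time_s: 5.7
position: [0.6027, 0.0988, 0.0665]
orientation: [[0.211, 0.977, 0.003], [0.977, -0.211, 0.001], [0.001, 0.003, -1.0]]
wrist_force: [0.9, 0.3, -2.7]
opening: 0.038
```

```bash
python3 -c "
from h import *
s=read_state();p=s['position'];R=s['orientation'];print(p,s['time_s'],s['opening'],s['wrist_force'])
t=capture('scene');cv2.imwrite('pics/s7.png',cv2.resize(t[170:290,250:390],None,fx=5,fy=5,interpolation=cv2.INTER_CUBIC))
go(556.2,-196.8,70)
"
```

```text
[0.60269887 0.0987829  0.06653249] 5.7 0.038025669836101915 [ 0.93489078  0.28731708 -2.7289534 ]
shift [-299.    16.4   -3.2] rot [ 0.004  -0.0021 -0.0017] t 5.75
```

View pics/s7.png

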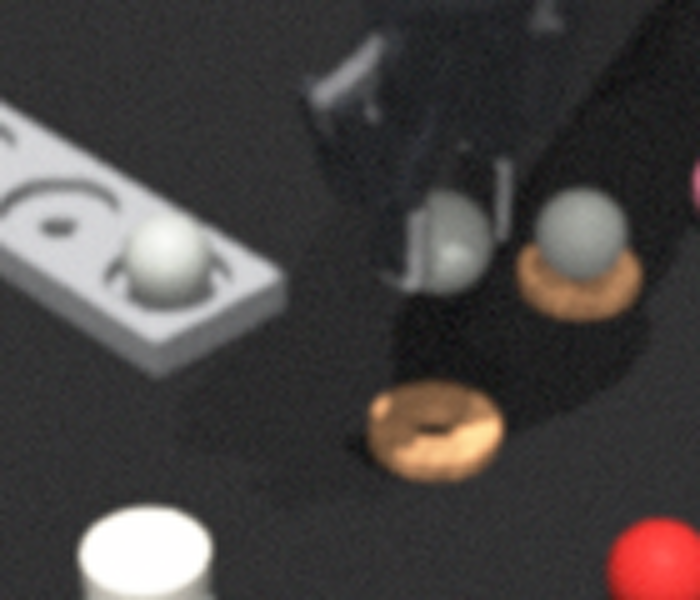

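The ball is held and the ring is empty. I carry it across to the end well.

Call:
carry_out --pt "-20 1 -5 0 0 0 34" --pt "-50 3 -5 0 0 0 34" --pt "-85 5 -5 0 0 0 34" --pt "-120 7 -5 0 0 0 34" --pt "-155 9 -5 0 0 0 34"

```text
time_s: 6.25
position: [0.5764, -0.056, 0.0681]
orientation: [[0.211, 0.978, -0.001], [0.978, -0.211, 0.0], [-0.0, -0.001, -1.0]]
wrist_force: [0.3, -0.5, -3.3]
opening: 0.0377
```

Call:
carry_out --pt "-35 2 0 0 0 0 34" --pt "-70 4 0 0 0 0 34" --pt "-105 6 0 0 0 0 34" --pt "-130 7 0 0 0 0 34" --pt "-143 8 0 0 0 0 34"

```text
time_s: 6.75
position: [0.5534, -0.1998, 0.0682]
orientation: [[0.215, 0.977, -0.002], [0.977, -0.215, -0.001], [-0.001, -0.002, -1.0]]
wrist_force: [0.4, -0.3, -3.2]
opening: 0.0376
```

Call:
carry_out --pt "0 0 0 0 0 0 34" --pt "0 0 0 0 0 0 34"

```text
time_s: 6.95
position: [0.5553, -0.1946, 0.0684]
orientation: [[0.21, 0.978, -0.001], [0.978, -0.21, 0.002], [0.001, -0.001, -1.0]]
wrist_force: [-0.6, 1.0, -2.9]
opening: 0.0379
```

```bash
python3 -c "
from h import *
s=read_state();print(s['position'],s['opening'],s['wrist_force'])
t=capture('scene');cv2.imwrite('pics/s8.png',cv2.resize(t[130:270,180:350],None,fx=4,fy=4,interpolation=cv2.INTER_CUBIC))
w=capture('wrist');cv2.imwrite('pics/w8.png',w)
m=camera_model('wrist');print(proj(m,(.5562,-.1968,.008)))
go(556.2,-196.8,10)
"
```

```text
[ 0.55526685 -0.19462981  0.06844896] 0.03789987032130034 [-0.59851395  1.04556753 -2.90195342]
[321.70152585 207.30748467]
shift [-3.1  1.1 58.6] rot [-0.0005 -0.0016  0.0013] t 7.05
```

View pics/s8.png

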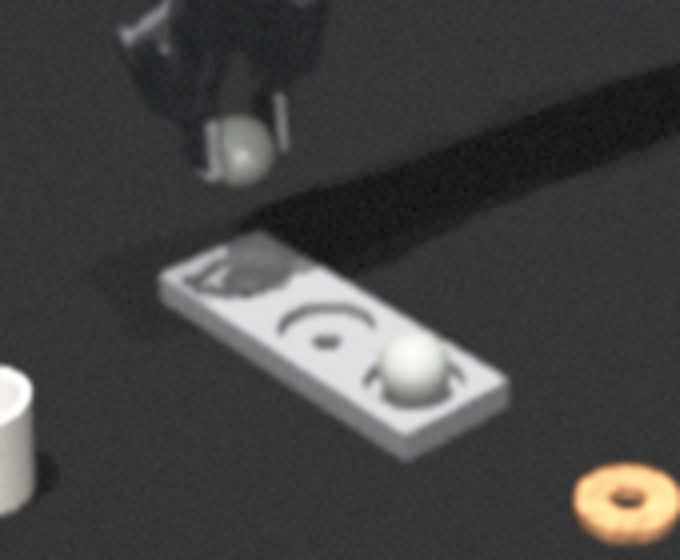

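View pics/w8.png

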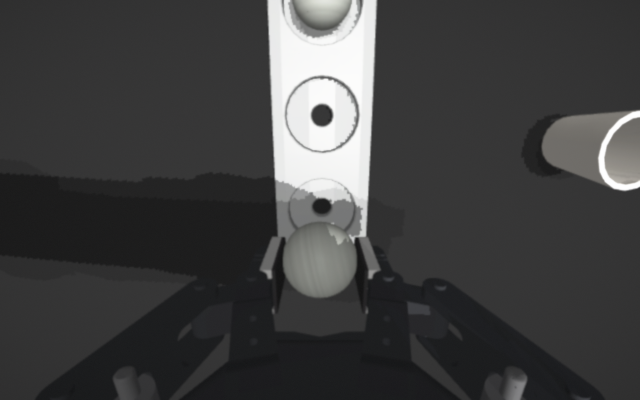

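The end-well hole is at (321.5,206.5) against a predicted (321.7,207.3), so the two agree. I lower to just above the well.

Call:
carry_out --pt "-2.5 1 15 0 0 0 34" --pt "-2.5 1 35 0 0 0 34" --pt "-2.5 1 50 0 0 0 34" --pt "-2.5 1 57 0 0 0 34" --pt "-2.5 1 57 0 0 0 34"

```text
time_s: 7.55
position: [0.5543, -0.1983, 0.0101]
orientation: [[0.211, 0.978, -0.003], [0.978, -0.211, 0.001], [0.0, -0.003, -1.0]]
wrist_force: [0.1, 0.2, -3.4]
opening: 0.0377
```

```bash
python3 -c "
from h import *
s=read_state();print(s['position'],s['opening'],s['wrist_force'])
go(556.2,-196.8,-5)
t=capture('scene');cv2.imwrite('pics/s9.png',cv2.resize(t[130:270,180:350],None,fx=4,fy=4,interpolation=cv2.INTER_CUBIC))
go(556.2,-196.8,-5)
"
```

```text
[ 0.5543382  -0.19829039  0.01007476] 0.03774008024110599 [ 0.13899843  0.21775367 -3.3940862 ]
shift [ 1.8  1.6 15.1] rot [-0.0032 -0.0004 -0.0011] t 7.55
shift [ 2.1  0.6 16.2] rot [-0.0014 -0.0002 -0.0014] t 7.6
```

Call:
carry_out --pt "1.5 1 5 0 0 0 34" --pt "1.5 1 10 0 0 0 34" --pt "1.5 1 13 0 0 0 34" --pt "1.5 1 15 0 0 0 34" --pt "1.5 1 15 0 0 0 34"

```text
time_s: 8.1
position: [0.5567, -0.1979, -0.0033]
orientation: [[0.212, 0.977, -0.0], [0.977, -0.212, 0.0], [0.0, -0.0, -1.0]]
wrist_force: [-0.3, -0.6, -2.7]
opening: 0.0373
```

```bash
python3 -c "
from h import *
s=read_state();print(s['position'],s['opening'],s['wrist_force'])
t=capture('scene');cv2.imwrite('pics/s10.png',cv2.resize(t[155:235,200:300],None,fx=7,fy=7,interpolation=cv2.INTER_CUBIC))
go(556.2,-196.8,-5)
"
```

```text
[ 0.55666936 -0.19787292 -0.00333427] 0.037323058254608424 [-0.26245056 -0.56193682 -2.74506884]
shift [ 1.  -0.8  1.8] rot [-0.0002  0.     -0.0019] t 8.15
```

View pics/s10.png

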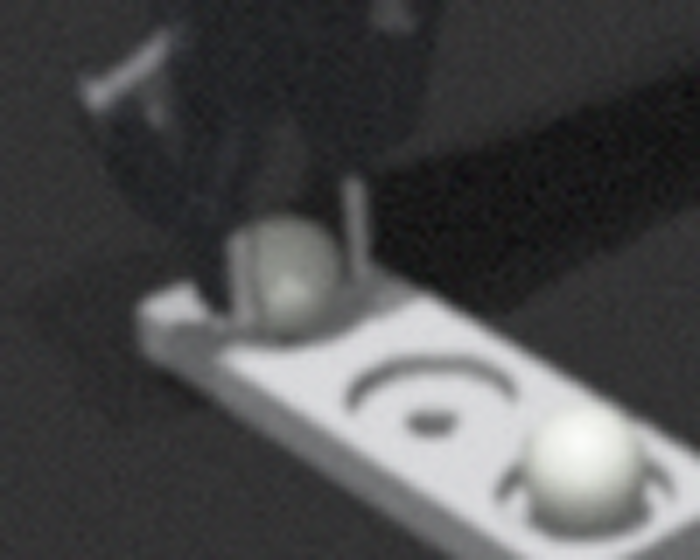

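The full weight is still hanging (−2.7 N), with the ball about 3 mm above its seat. I lower it in 1 mm steps.

Call:
carry_out --pt "0.7 -0.5 1 0 0 0 34" --pt "0.7 -0.5 2 0 0 0 34" --pt "0.7 -0.5 2 0 0 0 34"

```text
time_s: 8.45
position: [0.5565, -0.197, -0.0052]
orientation: [[0.211, 0.977, -0.0], [0.977, -0.211, 0.0], [0.0, -0.0, -1.0]]
wrist_force: [-0.9, 0.0, -2.8]
opening: 0.0377
```

```bash
python3 -c "
from h import *
s=read_state();print(s['position'],s['opening'],s['wrist_force'])
go(556.2,-196.8,-6.9)
"
```

```text
[ 0.55651601 -0.19698891 -0.00516404] 0.037663585039872625 [-0.8575048   0.00804444 -2.83496493]
shift [ 0.1 -0.3  1.7] rot [-0.0001 -0.0001 -0.0017] t 8.45
```

Call:
carry_out --pt "0 0 0.7 0 0 0 34" --pt "0 0 1.2 0 0 0 34" --pt "0 0 1.2 0 0 0 34"

```text
time_s: 8.75
position: [0.5565, -0.1971, -0.0064]
orientation: [[0.211, 0.977, -0.0], [0.977, -0.211, 0.0], [0.0, -0.0, -1.0]]
wrist_force: [1.2, 0.3, -3.0]
opening: 0.0376
```

```bash
python3 -c "
from h import *
s=read_state();print(s['position'],s['opening'],s['wrist_force'])
t=capture('scene');cv2.imwrite('pics/s11.png',cv2.resize(t[155:235,200:300],None,fx=7,fy=7,interpolation=cv2.INTER_CUBIC))
go(556.2,-196.8,-6.9)
"
```

```text
[ 0.55650084 -0.19707904 -0.00639679] 0.037616308993369506 [ 1.18864319  0.30832353 -3.00788282]
shift [ 0.2 -0.4  0.6] rot [-0.0001 -0.     -0.0018] t 8.8
```

View pics/s11.png

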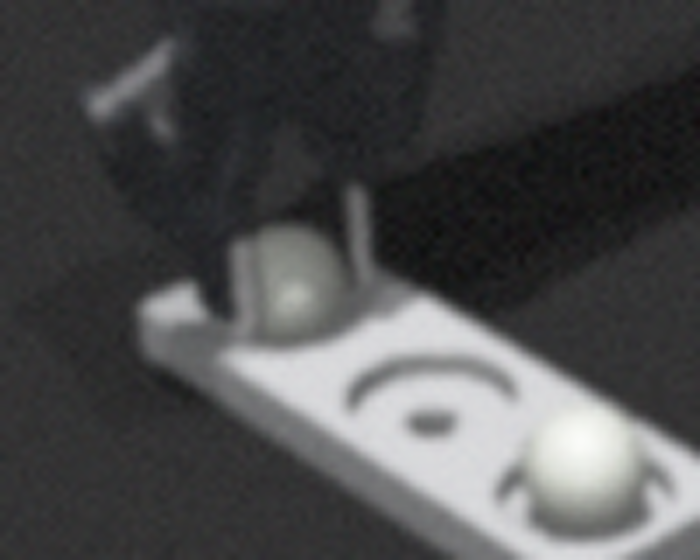

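Call:
carry_out --pt "0 0 0.6 0 0 0 34" --pt "0 0 0.6 0 0 0 34" --pt "0 0 0.6 0 0 0 34"

```text
time_s: 9.1
position: [0.5566, -0.1971, -0.0069]
orientation: [[0.211, 0.977, 0.0], [0.977, -0.211, -0.0], [-0.0, 0.0, -1.0]]
wrist_force: [-0.6, -0.2, -3.3]
opening: 0.0377
```

```bash
python3 -c "
from h import *
s=read_state();print(s['position'],s['opening'],s['wrist_force'])
"
```

```text
[ 0.55660866 -0.19711499 -0.00687932] 0.03772199349401015 [-0.62026456 -0.22425071 -3.34677896]
```

Call:
carry_out --pt "0 0 0.5 0 0 0 34" --pt "0 0 0.5 0 0 0 34"

```text
time_s: 9.3
position: [0.5567, -0.1971, -0.0071]
orientation: [[0.211, 0.977, 0.0], [0.977, -0.211, -0.0], [0.0, 0.0, -1.0]]
wrist_force: [-1.5, 0.1, 1.1]
opening: 0.0375
```

The force rose from −3.3 to +1.1 N, so the ball is seated. I release gently and retreat.

Call:
carry_out --pt "0 0 0 0 0 0 40" --pt "0 0 0 0 0 0 46" --pt "0 0 0 0 0 0 54" --pt "0 0 -1 0 0 0 60" --pt "0 0 -5 0 0 0 70"

```text
time_s: 9.8
position: [0.5562, -0.197, -0.0026]
orientation: [[0.211, 0.977, -0.001], [0.977, -0.211, 0.0], [0.0, -0.001, -1.0]]
wrist_force: [0.3, 0.3, -0.7]
opening: 0.0699
```

Call:
carry_out --pt "0 0 -15 0 0 0 80" --pt "0 0 -40 0 0 0 80" --pt "0 0 -70 0 0 0 80" --pt "0 0 -100 0 0 0 80" --pt "0 0 -110 0 0 0 80"

```text
time_s: 10.3
position: [0.5591, -0.198, 0.1123]
orientation: [[0.212, 0.977, 0.006], [0.977, -0.212, -0.002], [-0.0, 0.007, -1.0]]
wrist_force: [0.6, 0.4, 0.3]
opening: 0.08
```

```bash
python3 -c "
from h import *
s=read_state();print(s['position'],s['opening'],s['wrist_force'])
t=capture('scene');cv2.imwrite('pics/s12.png',cv2.resize(t[155:265,200:350],None,fx=5,fy=5,interpolation=cv2.INTER_CUBIC))
go(471.2,92.2,70)
"
```

```text
[ 0.55911398 -0.19803852  0.11229379] 0.08002167366873406 [0.64945767 0.41347395 0.26381448]
shift [ 265.1 -147.8   41.3] rot [ 0.0071  0.0004 -0.0019] t 10.35
```

View pics/s12.png

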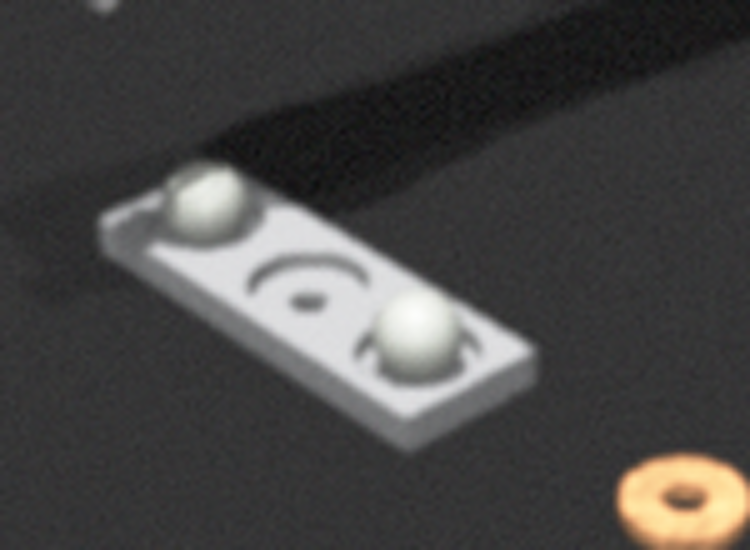

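The first ball is seated in the end well at crop (205,203). I go for the second ball.

Call:
carry_out --pt "45 -25 0 0 0 0 64" --pt "90 -50 0 0 0 0 64" --pt "130 -74 0 0 0 0 64" --pt "175 -98 0 0 0 0 64" --pt "220 -123 0 0 0 0 64"

```text
time_s: 10.85
position: [0.4822, 0.0432, 0.1072]
orientation: [[0.212, 0.977, -0.001], [0.977, -0.212, -0.0], [-0.0, -0.001, -1.0]]
wrist_force: [0.7, 1.0, 1.0]
opening: 0.0637
```

Call:
carry_out --pt "30 -18 15 0 0 0 64" --pt "44 -25 35 0 0 0 64" --pt "44 -25 40 0 0 0 64" --pt "44 -25 40 0 0 0 64"

```text
time_s: 11.25
position: [0.4673, 0.0891, 0.0666]
orientation: [[0.211, 0.978, -0.003], [0.978, -0.211, -0.001], [-0.002, -0.002, -1.0]]
wrist_force: [0.4, 0.3, 0.1]
opening: 0.0642
```

```bash
python3 -c "
from h import *
go(471.2,92.2,-6)
m=camera_model('wrist');I=capture('wrist');cv2.imwrite('pics/w13.png',I)
print(proj(m,(.4712,.0922,.027)))
go(471.2,92.2,-6)"
```

```text
shift [ 4.   3.3 72.6] rot [-0.0023  0.0017 -0.0013] t 11.25
[324.56485132 207.43252476]
shift [ 4.4  2.1 73.3] rot [-0.0008  0.0012 -0.003 ] t 11.3
```

View pics/w13.png

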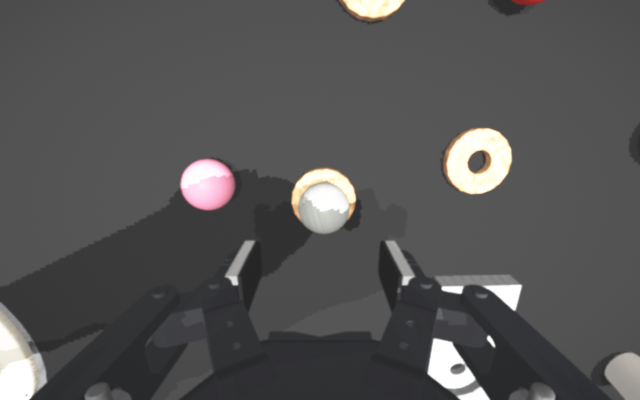

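The ball is at (324,208) against a predicted (324.6,207.4), so they agree. The pink ball at (208,184) is clear of the jaws. I descend.

Call:
carry_out --pt "4 2 0 0 0 0 64" --pt "4 2 15 0 0 0 64" --pt "4 2 30 0 0 0 64" --pt "4 2 30 0 0 0 64"

```text
time_s: 11.7
position: [0.4709, 0.092, 0.0369]
orientation: [[0.213, 0.977, -0.002], [0.977, -0.213, -0.001], [-0.001, -0.001, -1.0]]
wrist_force: [-0.4, -0.6, -0.5]
opening: 0.0639
```

```bash
python3 -c "
from h import *
go(471.2,92.2,-6)"
```

```text
shift [ 0.3  0.3 42.9] rot [-0.0015  0.0011 -0.004 ] t 11.7
```

Call:
carry_out --pt "0 0 12 0 0 0 64" --pt "0 0 25 0 0 0 64" --pt "0 0 36 0 0 0 64" --pt "0 0 43 0 0 0 64" --pt "0 0 43 0 0 0 56"

```text
time_s: 12.2
position: [0.4701, 0.0931, -0.0067]
orientation: [[0.211, 0.977, -0.002], [0.977, -0.211, -0.001], [-0.001, -0.002, -1.0]]
wrist_force: [0.1, -0.2, -0.1]
opening: 0.0558
```

Call:
carry_out --pt "0 0 0 0 0 0 48" --pt "0 0 0 0 0 0 43" --pt "0 0 0 0 0 0 34" --pt "0 0 0 0 0 0 34" --pt "0 0 0 0 0 0 34"

```text
time_s: 12.7
position: [0.4715, 0.0935, -0.0049]
orientation: [[0.211, 0.977, 0.001], [0.977, -0.211, 0.0], [0.0, 0.001, -1.0]]
wrist_force: [-0.9, -0.6, 5.3]
opening: 0.038
```

```bash
python3 -c "
from h import *
s=read_state();print(s['opening'],s['wrist_force'])
go(471.2,92.2,-6)"
```

```text
0.038004611350705396 [-0.89396555 -0.56481509  5.2667767 ]
shift [-1.4 -0.1  1.1] rot [ 0.0007 -0.0004 -0.0017] t 12.7
```

Call:
carry_out --pt "0 0 -5 0 0 0 34" --pt "0 0 -15 0 0 0 34" --pt "0 0 -40 0 0 0 34" --pt "0 0 -70 0 0 0 34" --pt "0 0 -75 0 0 0 34"

```text
time_s: 13.2
position: [0.4737, 0.0938, 0.0729]
orientation: [[0.211, 0.977, 0.006], [0.977, -0.211, 0.001], [0.003, 0.005, -1.0]]
wrist_force: [0.9, 1.0, -1.5]
opening: 0.0378
```

```bash
python3 -c "
from h import *
s=read_state();print(s['position'],s['opening'],s['wrist_force'])
t=capture('scene');cv2.imwrite('pics/s14.png',cv2.resize(t[150:280,250:420],None,fx=4,fy=4,interpolation=cv2.INTER_CUBIC))
go(572.1,-122.6,70)"
```

```text
[0.47367227 0.09382593 0.07289241] 0.03783401514051092 [ 0.86424636  1.00051635 -1.47058622]
shift [-190.6  142.3    2.5] rot [ 0.0046 -0.0023 -0.0019] t 13.25
```

View pics/s14.png

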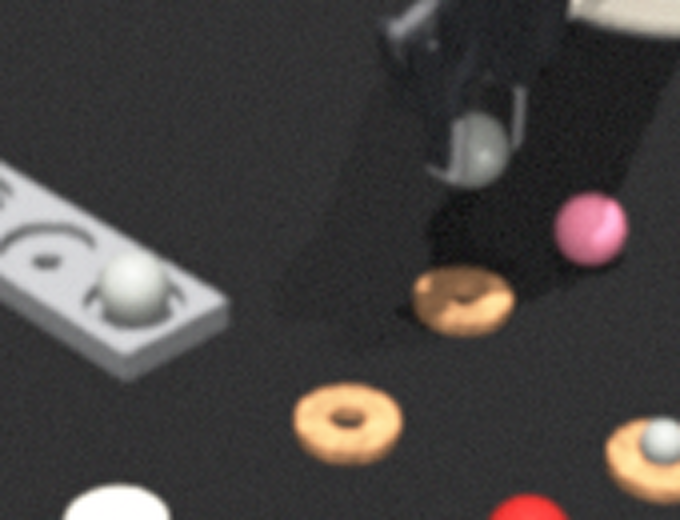

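Call:
carry_out --pt "-20 15 0 0 0 0 34" --pt "-50 37 0 0 0 0 34" --pt "-80 60 0 0 0 0 34" --pt "-110 82 0 0 0 0 34" --pt "-140 105 0 0 0 0 34"

```text
time_s: 13.75
position: [0.5435, -0.0669, 0.0684]
orientation: [[0.211, 0.977, -0.002], [0.977, -0.211, 0.0], [-0.0, -0.002, -1.0]]
wrist_force: [0.3, 0.5, -1.5]
opening: 0.0374
```

Call:
carry_out --pt "-27 20 0 0 0 0 34" --pt "-44 33 0 0 0 0 34" --pt "-50 37 0 0 0 0 34" --pt "-50 37 0 0 0 0 34" --pt "-50 37 0 0 0 0 34"

```text
time_s: 14.25
position: [0.5688, -0.1204, 0.0688]
orientation: [[0.21, 0.978, -0.002], [0.978, -0.21, 0.001], [0.001, -0.002, -1.0]]
wrist_force: [-0.8, 0.2, -1.4]
opening: 0.0376
```

```bash
python3 -c "
from h import *
go(572.1,-122.6,10)
m=camera_model('wrist');I=capture('wrist');cv2.imwrite('pics/w15.png',I)
print(proj(m,(.5721,-.1226,.008)))
go(572.1,-122.6,10)"
```

```text
shift [-1.5  3.8 58.8] rot [-0.0022 -0.001  -0.0003] t 14.25
[324.85458521 205.50587257]
shift [-1.9  3.7 59. ] rot [-0.0019 -0.0011  0.0004] t 14.3
```

View pics/w15.png

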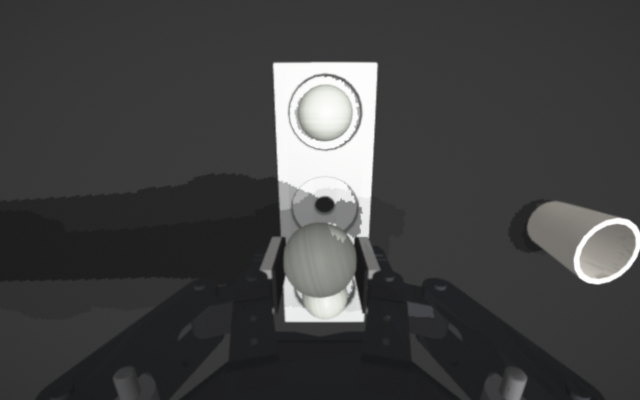

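The middle hole is at (324.5,204.5) against a predicted (324.9,205.5), so they agree. I lower.

Call:
carry_out --pt "-2 3.5 10 0 0 0 34" --pt "-2 3.5 30 0 0 0 34" --pt "-2 3.5 48 0 0 0 34" --pt "-2 3.5 57 0 0 0 34" --pt "-2 3.5 57 0 0 0 34"

```text
time_s: 14.8
position: [0.5713, -0.1241, 0.0108]
orientation: [[0.21, 0.978, -0.003], [0.978, -0.21, 0.001], [0.0, -0.003, -1.0]]
wrist_force: [-0.4, -0.4, -2.1]
opening: 0.0379
```

Call:
carry_out --pt "0 0 0 0 0 0 34" --pt "0 0 0 0 0 0 34"

```text
time_s: 15.0
position: [0.5737, -0.1251, 0.0135]
orientation: [[0.211, 0.977, 0.002], [0.977, -0.211, -0.0], [0.0, 0.002, -1.0]]
wrist_force: [0.2, 0.4, -2.3]
opening: 0.0377
```

```bash
python3 -c "
from h import *
go(572.1,-122.6,-3);print(read_state()['wrist_force'],read_state()['position'])"
```

```text
shift [ 2.1 -2.2 16.4] rot [ 0.0016 -0.0001 -0.0016] t 15.0
[ 0.19788886  0.39090615 -2.29386153] [ 0.57373506 -0.12510964  0.01345128]
```

Call:
carry_out --pt "3 -2 5 0 0 0 34" --pt "3 -2 10 0 0 0 34" --pt "3 -2 14 0 0 0 34" --pt "3 -2 16 0 0 0 34" --pt "3 -2 16 0 0 0 34"

```text
time_s: 15.5
position: [0.5711, -0.1217, -0.0039]
orientation: [[0.211, 0.977, -0.001], [0.977, -0.211, 0.0], [-0.0, -0.001, -1.0]]
wrist_force: [0.7, 0.3, -2.2]
opening: 0.0379
```

```bash
python3 -c "
from h import *
go(572.1,-121.5,-6);print(read_state()['wrist_force'],read_state()['position'])"
```

```text
shift [0.5 0.9 2.1] rot [-0.0009  0.0001 -0.0019] t 15.5
[ 0.6523295   0.26085305 -2.18108816] [ 0.57108621 -0.12174537 -0.00394491]
```

Call:
carry_out --pt "0.3 0.5 0 0 0 0 34" --pt "0.3 0.5 0.5 0 0 0 34" --pt "0.3 0.5 0.5 0 0 0 34"

```text
time_s: 15.8
position: [0.5722, -0.1216, -0.0038]
orientation: [[0.211, 0.977, 0.0], [0.977, -0.211, -0.0], [-0.0, 0.0, -1.0]]
wrist_force: [-0.6, -0.5, -2.4]
opening: 0.0375
```

Call:
carry_out --pt "0 0 0.6 0 0 0 34" --pt "0 0 0.6 0 0 0 34"

```text
time_s: 16.0
position: [0.572, -0.1215, -0.0045]
orientation: [[0.211, 0.977, -0.0], [0.977, -0.211, 0.0], [0.0, -0.0, -1.0]]
wrist_force: [-0.3, -0.1, -3.2]
opening: 0.0377
```

Call:
carry_out --pt "0 0 0.6 0 0 0 34" --pt "0 0 0.6 0 0 0 34"

```text
time_s: 16.2
position: [0.572, -0.1215, -0.0052]
orientation: [[0.211, 0.977, -0.0], [0.977, -0.211, 0.0], [0.0, -0.0, -1.0]]
wrist_force: [-1.7, -0.4, -2.4]
opening: 0.0382
```

Call:
carry_out --pt "0 0 0.6 0 0 0 34" --pt "0 0 0.6 0 0 0 34"

```text
time_s: 16.4
position: [0.5721, -0.1215, -0.0056]
orientation: [[0.211, 0.977, 0.0], [0.977, -0.211, 0.0], [0.0, 0.0, -1.0]]
wrist_force: [0.1, 0.3, -1.0]
opening: 0.0378
```

```bash
python3 -c "
from h import *
go(572.1,-121.5,-6);print(read_state()['wrist_force'],read_state()['position'])"
```

```text
shift [ 0.  -0.1  0.4] rot [ 0.0001 -0.     -0.0018] t 16.4
[ 0.1244157   0.28984558 -0.96621459] [ 0.57214951 -0.12154143 -0.00558604]
```

Call:
carry_out --pt "0 0 0.4 0 0 0 34" --pt "0 0 0.4 0 0 0 34"

```text
time_s: 16.6
position: [0.5723, -0.1216, -0.0057]
orientation: [[0.211, 0.977, 0.0], [0.977, -0.211, -0.0], [0.0, 0.0, -1.0]]
wrist_force: [-0.7, 0.9, 2.1]
opening: 0.0376
```

The force is now +2.1 N, so the ball is seated. I release and rise.

Call:
carry_out --pt "0 0 0 0 0 0 40" --pt "0 0 0 0 0 0 46" --pt "0 0 0 0 0 0 54" --pt "0 0 -1 0 0 0 60" --pt "0 0 -5 0 0 0 70"

```text
time_s: 17.1
position: [0.5717, -0.1215, -0.0013]
orientation: [[0.211, 0.977, -0.001], [0.977, -0.211, 0.0], [-0.0, -0.001, -1.0]]
wrist_force: [0.4, -0.9, -0.0]
opening: 0.0692
```

Call:
carry_out --pt "0 0 -15 0 0 0 75" --pt "0 0 -40 0 0 0 75" --pt "0 0 -70 0 0 0 75" --pt "0 0 -110 0 0 0 75" --pt "0 0 -150 0 0 0 75"

```text
time_s: 17.6
position: [0.5718, -0.1215, 0.1514]
orientation: [[0.211, 0.977, 0.0], [0.977, -0.211, -0.0], [0.0, 0.0, -1.0]]
wrist_force: [0.8, 0.2, 0.4]
opening: 0.0749
```

Call:
carry_out --pt "40 0 0 0 0 0 75" --pt "80 0 0 0 0 0 75" --pt "120 0 0 0 0 0 75" --pt "150 0 0 0 0 0 75" --pt "150 0 0 0 0 0 75"

```text
time_s: 18.1
position: [0.6046, 0.0324, 0.1503]
orientation: [[0.203, 0.979, 0.002], [0.979, -0.203, 0.004], [0.004, 0.001, -1.0]]
wrist_force: [-0.1, 1.0, -0.3]
opening: 0.0749
```

Call:
carry_out --pt "40 0 0 0 0 0 75" --pt "70 0 0 0 0 0 75" --pt "70 0 0 0 0 0 75" --pt "70 0 0 0 0 0 75"

```text
time_s: 18.5
position: [0.6186, 0.0936, 0.1497]
orientation: [[0.21, 0.978, 0.001], [0.978, -0.21, -0.0], [-0.0, 0.001, -1.0]]
wrist_force: [-0.4, -0.1, 0.0]
opening: 0.075
```

Run:
```python
from h import *
s=read_state();print(s['position'],s['wrist_force'],s['time_s'])
t=capture('scene');cv2.imwrite('pics/s16.png',cv2.resize(t[155:265,200:350],None,fx=5,fy=5,interpolation=cv2.INTER_CUBIC))
p=capture('top');cv2.imwrite('pics/t16.png',cv2.resize(p[100:260,300:480],None,fx=4,fy=4,interpolation=cv2.INTER_CUBIC))
mt,ms=camera_model('top'),camera_model('scene')
for X in((.5562,-.1968,.026),(.5721,-.1226,.026),(.588,-.0484,.026)):
    a,b=proj(mt,X),proj(ms,X);print("top",(a-[300,100])*4,"scene",(b-[200,155])*5)
```

```text
[0.6186346  0.09358427 0.14970361] [-0.37508776 -0.1334286   0.03728607] 18.5
top [514.9602468  329.31334068] scene [203.61735606 202.28704253]
top [348.14013268 298.04261779] scene [305.15611283 265.3113437 ]
top [181.84207365 266.87443918] scene [415.02294103 333.44870581]
```

View pics/s16.png

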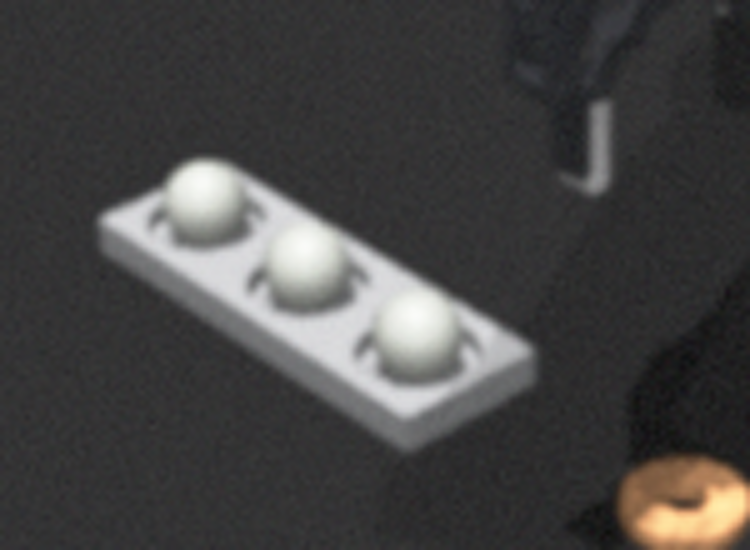

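View pics/t16.png

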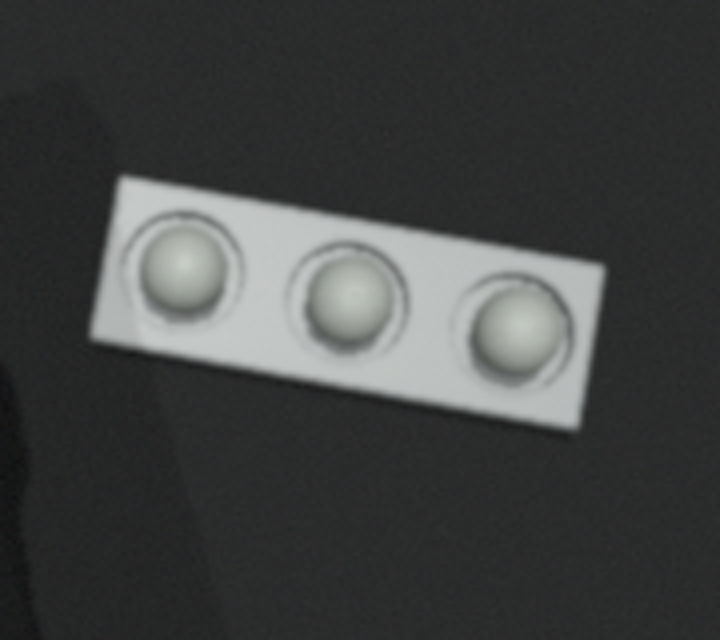

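All three balls sit on their predicted centres in both views: about (205,203), (306,267) and (415,335) in the scene crop. I hand in.

```bash
python3 -c "
from cell import *
print(hand_in())"
```

```text
the job is handed in; nothing more can be done
None
```

I put one large steel ball in each empty well of the carrier, the end well first and then the middle one, and handed the job in at about 18.6 s. Each ball was lowered in small steps until the wrist force showed it resting on its seat (from about −3 N to +1–2 N), then released.

- **Last checks:** In the final scene and top pictures all three balls lie within about 2 px of the predicted seat centres. The ball already in the carrier is still in its well. The gripper was clear, and wrist force was near 0 N.
- **Left alone:** I did not go near the small ball or the red ball, and the jaws passed clear of the pink one.
- **Something that disagreed:** The first grasp closed on nothing, above the ball's equator. The pad ends looked to be about 25 mm behind the nominal TCP, farther back than I had taken from the description. I measured this in the scene picture, went lower and grasped again; the ball had not moved.

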